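# Gauge the thermometer well of a block heater

## Task

Check the depth of the thermometer well in the block heater: lower the guide plate over the heater's two pins until it lies flush on the metal block and let go of it, then take the gauge rod from its rest and push it gently down the guide tube until its tip stands on the bottom of the well, so that the tube's rim pushes the sliding collar up the rod to mark the depth. Draw the rod out again without shifting the collar and finish holding it still in the gripper, rod level and clear of everything well above the bench, so that the mark can be read; the plate stays seated, and the bottles, dish, marker and forceps lying about are left alone.

Things in the scene. Friction and masses are not known exactly. Their poses are not given: they have to be found in the camera images.
- block_heater: white dry-block heater, fixed: housing 188 deep (x -114 at the sloping control desk to +74), 178 wide (y), 82 high, round an aluminium block 110 (x) x 140 (y) with its top 90 above the bench. Origin on the bench under the well, z up. Two steel pins, 8 mm diameter, stand on the block at x = 0, y = +45 and -45; they rise 20 above it, the top 6 tapered to 3 diameter
- well_floor (a point): centre of the bottom of the thermometer well, 40 mm above the bench: a vertical round hole of 15 mm diameter, 50 deep, in the middle of the block
- guide_plate: loose aluminium plate 70 (x) x 120 (y) x 10 mm, 0.3 kg, lying flat; origin at the centre of its underside, z up. Two through holes of 10 mm diameter at x = 0, y = +45 and -45 fit over the heater's pins, either way round. A brass guide tube stands in its middle; lift it by the tube, gripped from above 35 over the underside, fingers closing along the plate's x (clear of the pins)
- tube_rim (a point): centre of the guide tube's mouth, 50 mm above the plate's underside; tube 24 outside, 14 bore right through the plate, the top 7 flaring to 31 outside and 21 inside. With the plate seated it stands 140 above the bench, 100 above the well's bottom
- rod_rest: grey rest, fixed, base 150 (x) x 75 (y) x 8 mm; origin at the centre of its underside. Two open V saddles carry the gauge rod leaning 45 degrees: tip low at x = -55, 30 above the bench, handle high and overhanging toward +x, its grip point at x = 64, 149 above the bench. The rod lifts out straight up
- gauge_rod: loose straight steel rod, 200 mm long, 95 g, 10 diameter; origin at the tip (tapered in the last 6), z from tip to handle. Black ribbed handle, 16 diameter, from 130 to 200; grip it at 168. Gripped from straight above in the rest it is 45 degrees to the fingers: lean the tool 45 degrees one way to stand the rod upright, 45 the other way to hold it level
- gauge_collar (a joint): slide of the red collar (26 mm diameter, 12 long) on the gauge rod, m: 0 when the collar's lower face is 55 mm from the tip, growing toward the handle, at most 0.06; starts between 0 and 0.02. It is held by friction (about 3 N) and stays where it is pushed; 0.045 marks the well's full depth
- collar_face (a point): centre of the collar's lower face (the face toward the tip), on the rod's axis
- bottle_buffer: bystander: white bottle with a blue cap, 56 diameter x 105 mm, loose; origin at the centre of its underside
- bottle_stain: bystander: brown bottle with a black cap, 38 diameter x 70 mm, loose; origin at the centre of its underside
- spare_dish: bystander: clear petri dish, 89 diameter x 15 mm, loose; origin at the centre of its underside
- marker_red: bystander: white marker pen with a red cap, 130 mm long (y) and 12 wide, loose, lying; origin at the centre of its underside
- forceps: bystander: steel forceps, 131 mm long (y) and 16 wide, loose, lying; origin at the centre of its underside
Not all that is in view belongs to the job. Of the things shaped like the rod_rest, the grey one is meant.

How it is judged:
By the outcome, as a careful person would: the job done as asked, in the order asked, and still so for the second after the job is handed in, while the arm keeps its last pose, push and grip.
It also fails if it takes over 72 s, if anything falls off the work surface, if the arm or the gripper's body presses on something with over 40 N, if the wrist force passes 120 N, or if a joint passes its speed limit or range.

## Robot

A 6-joint arm with a two-finger parallel gripper is mounted at the origin on a cart in front of the work surface, level with it; the furniture and walls round the work are solid. World frame = base frame: x ahead of the robot, y to its left, z up, the work surface at z = 0. Lengths are in m, angles in rad, forces in N, time in s.
With the tool pointing down it reaches from about 0.35 to 0.725 m from the base axis. Payload 6 kg.
Tool frame: the origin (TCP) lies midway between the tips of the shut fingers; the grasp point (between the pads) lies 19 mm behind it; z points along the fingers, y is the line along which they close (so a half turn about z gives the same grasp; the last joint's range is limited). The gripper opens to 85 mm and grips with 20 to 120 N. Pads are 22 mm wide; open, the fingers measure 114 mm over their backs; the gripper's body (76 mm by 85 mm) begins 54 mm behind the grasp point. The pads swing forward as they close: fully open they stand 13 mm farther back than shut.
Start: joints at [1.548, 0.04, 0.085, 0, -1.615, -0.334], TCP at [0.21, 0.562, 0.231] pointing down, gripper open.
Joint ranges: [-2.56, 2.56], [-1.29, 2.01], [-1.08, 1.49], [-3.29, 1.98], [-2.81, -0.18], [-2.99, 2.99]. Speed limits (rad/s): [2.57, 2.57, 3.01, 3.14, 3.14, 3.14].

## Interface

Orientations are given as a unit quaternion [w, x, y, z].
In Python, from bench import robot gives the robot as it stands. Calls block until the motion is done:
- robot.move_pose(position, orientation): joint-space move of the TCP to a pose.
- robot.line_to(position, rotation=None, v=0.15, contact_N=None): straight line of the TCP; rotation=None keeps the orientation; v is the mean speed in m/s. With contact_N (N) it stops when the force on the tool has changed by that much, and returns True; else False.
- robot.goto_joints(angles): joint-space move.
- robot.grip(opening, strength=None): opening from 0.0 (shut) to 1.0 (fully open); strength is the grip in N (None keeps the last); returns when the fingers have stopped.
- robot.wait(seconds).
- robot.ik(position, orientation): joint angles nearest the present ones, or None.
- robot.get_state(): the state.
- robot.grab_frame(name): name is "scene" or "top" or "wrist"; returns the picture (420x560x3 uint8, red, green, blue); there is no depth.
- robot.camera_model(name): a dict with "fx", "fy", "cx", "cy" (pixels), "T" (4x4, takes a point from camera to world coordinates). Camera axes: x right, y up, looking along -z (the intrinsics and any distortion apply to the point x, -y, -z); pixel columns grow to the right and rows downward; lengths in m; the calibration is good to about 2 mm. A picture is of the moment at which its call begins: read the wrist's pose just before it. camera_model takes no time and is no camera call; for the wrist camera it gives the pose at the moment of the call.
A pose or a line that the arm cannot do raises robot.PlanningError and nothing moves.
- robot.hand_in(): hands the job in; it is judged then, once.
Trained networks look in the newest picture that a camera, given by its name, has taken for a name from the list of things; names that differ only in an ending like _2 or _b are one class to them, and where a whole thing is asked for, a point or a joint stands for the part that bears it (a point fixed in the world has none). Each returns a list of dicts, best first, with "confidence" (0 to 1); they miss things now and then, are a little off and sometimes report something else, mostly with a low value. They report only what shows in the picture. A call takes as long as a camera call. They do not tell look-alikes from the thing itself.
- robot.masks_of(camera, target): "pixels" (420x560 bool, what is visible of it) and "location" ([row, column] in pixels, amid what is visible of it).
The state is a dict: "clock": time; "qpos": joint angles; "dq": joint speeds; "effort": joint torques, N m; "tool_pos": TCP position; "orientation": TCP orientation; "contact_force": force on the tool from outside, world axes, zero at the start; "ft_torque": the same for the moment, N m; "gripper_width": opening from 0.0 (shut) to 1.0 (fully open); "finger_force": force on a finger pad.
Only numpy, scipy, OpenCV 4.12 (cv2) and the standard library are available. Lean on these libraries where they do the work, as an engineer would, in place of code of your own. Each camera call takes 0.05 s, during which the arm holds its last target. There are 200 camera calls.

## Working session

There is one attempt and no reset: what is moved stays moved. The work goes in short steps, each a Python script; the robot and the scene stay as the last script left them, time stands still between calls to the robot, and variables do not carry over. Pictures are saved under pics/ and viewed, at most 10 in all, crops included, and the job is handed in when it is done.

```bash
ls; mkdir -p pics
cat > h.py <<'E'
import numpy as np, cv2
from bench import robot
def save(im,n): cv2.imwrite(f'pics/{n}.png',im[:,:,::-1])
E
python3 - <<'E'
from h import *
for c in ['scene','top']:
    im=robot.grab_frame(c); save(im,c+'0'); m=robot.camera_model(c)
    print(c,{k:(np.round(v,3).tolist()) for k,v in m.items() if k!='name'})
    for t in ['block_heater','guide_plate','tube_rim','rod_rest','gauge_rod','gauge_collar','bottle_buffer','bottle_stain','spare_dish','marker_red','forceps']:
        for d in robot.masks_of(c,t):
            p=d['pixels']; r,cc=np.nonzero(p)
            print(t,round(d['confidence'],2),np.round(d['location'],1),p.sum(),(r.min(),r.max(),cc.min(),cc.max()) if len(r) else None)
s=robot.get_state(); print(s)
a=np.hstack([cv2.imread('pics/scene0.png'),cv2.imread('pics/top0.png')])
E
```

```text
pics
scene {'fx': 420.313, 'fy': 420.313, 'cx': 275.034, 'cy': 214.143, 'T': [[0.749, 0.516, -0.415, 0.053], [-0.662, 0.584, -0.469, -0.533], [0.0, 0.626, 0.779, 1.002], [0.0, 0.0, 0.0, 1.0]]}
block_heater 0.94 [220.6 278.1] 4305 (np.int64(181), np.int64(260), np.int64(237), np.int64(321))
block_heater 0.49 [316.1 353. ] 1278 (np.int64(296), np.int64(336), np.int64(324), np.int64(376))
guide_plate 0.57 [318.6 352.6] 1268 (np.int64(296), np.int64(336), np.int64(324), np.int64(376))
tube_rim 0.76 [316.3 351.5] 1297 (np.int64(295), np.int64(336), np.int64(324), np.int64(376))
rod_rest 0.98 [305.9 259.8] 1541 (np.int64(276), np.int64(335), np.int64(235), np.int64(288))
rod_rest 0.82 [194.5 205.8] 815 (np.int64(163), np.int64(209), np.int64(182), np.int64(218))
gauge_rod 0.62 [162.5 199.8] 235 (np.int64(133), np.int64(195), np.int64(192), np.int64(206))
gauge_collar 0.73 [315.9 351.4] 1249 (np.int64(296), np.int64(336), np.int64(324), np.int64(376))
bottle_buffer 0.63 [159.8 279.5] 444 (np.int64(144), np.int64(174), np.int64(272), np.int64(288))
bottle_stain 0.71 [216.9 362.9] 240 (np.int
[... 1492 characters left out ...]
ray([ 1.54769158e+00,  4.02429412e-02,  8.48439271e-02, -1.63545386e-05,
       -1.61548532e+00, -3.33723645e-01]), 'dq': array([ 1.28988157e-04, -5.38251057e-04, -3.57462731e-04, -2.84529496e-04,
        4.30032572e-05,  3.58698543e-05]), 'effort': array([-7.72313319e-05, -3.67951584e+01,  3.47436190e+01,  6.93329394e+00,
       -1.12238016e-03, -4.38062600e-07]), 'tool_pos': array([0.20953904, 0.56221923, 0.23125785]), 'orientation': array([ 4.47368544e-05,  9.84126425e-01, -1.77468806e-01, -1.26417985e-06]), 'contact_force': array([ 0.92106401, -0.43665975,  0.1086215 ]), 'ft_torque': array([ 0.06140687, -0.05042379, -0.03143039]), 'finger_force': 0.0, 'gripper_width': 0.9996250610980967}
```

Run:
```python
import cv2
a=cv2.imread('pics/scene0.png')[120:360,160:440]; cv2.imwrite('pics/s0c.png',cv2.resize(a,(700,600),interpolation=cv2.INTER_CUBIC))
a=cv2.imread('pics/top0.png')[130:330,130:410]; cv2.imwrite('pics/t0c.png',cv2.resize(a,(800,571),interpolation=cv2.INTER_CUBIC))
```

```text
(no output)
```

View pics/s0c.png

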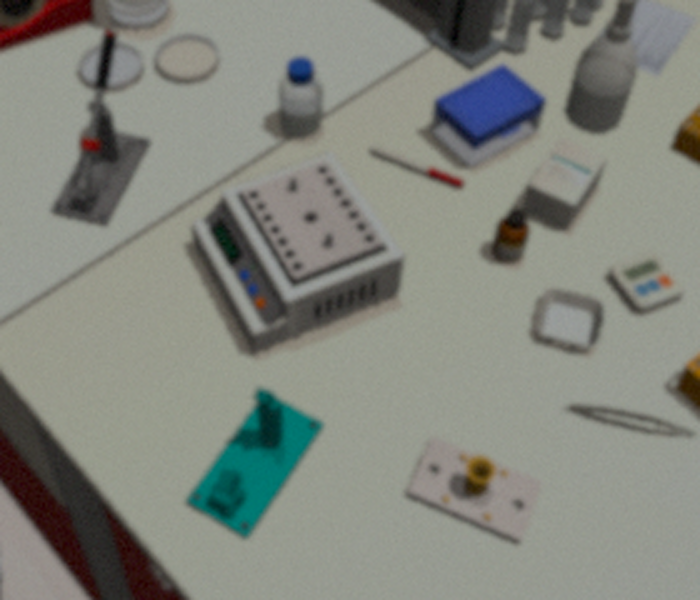

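View pics/t0c.png

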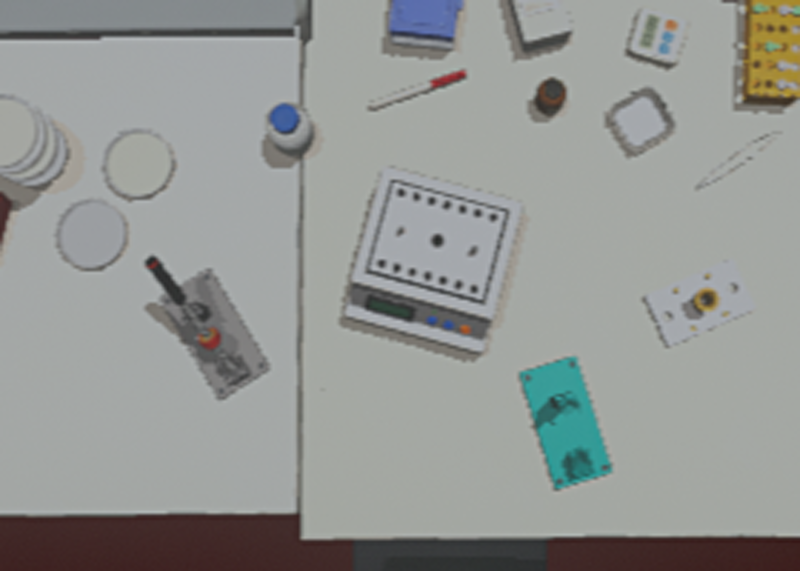

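```bash
cat >> h.py <<'E'
def ray(m,u,v):
    """pixel (col,row) -> origin, direction in world"""
    d=np.array([(u-m['cx'])/m['fx'],-(v-m['cy'])/m['fy'],-1.]); T=np.asarray(m['T'])
    d=T[:3,:3]@d; return T[:3,3],d/np.linalg.norm(d)
def onz(m,u,v,z):
    o,d=ray(m,u,v); return o+d*(z-o[2])/d[2]
def tri(obs):
    """[(model,u,v),...] -> point, rms miss"""
    A=np.zeros((3,3));b=np.zeros(3);R=[]
    for m,u,v in obs:
        o,d=ray(m,u,v);P=np.eye(3)-np.outer(d,d);A+=P;b+=P@o;R.append((o,P))
    x=np.linalg.solve(A,b); return x,max(np.linalg.norm(P@(x-o)) for o,P in R)
def proj(m,p):
    T=np.asarray(m['T']);q=T[:3,:3].T@(np.asarray(p)-T[:3,3])
    return np.array([m['cx']+m['fx']*q[0]/-q[2],m['cy']-m['fy']*q[1]/-q[2]])
E
python3 - <<'E'
from h import *
S=robot.camera_model('scene');T=robot.camera_model('top');W=robot.camera_model('wrist')
print(np.round(W['T'],3),W['fx'],W['cx'],W['cy'])
from scipy.spatial.transform import Rotation as Ro
s=robot.get_state();q=s['orientation'];R=Ro.from_quat(np.r_[q[1:],q[0]]).as_matrix()
print('tool R',np.round(R,3),'cam in tool',np.round(R.T@(np.array(W['T'])[:3,3]-s['tool_pos']),3),np.round(R.T@np.array(W['T'])[:3,:3],3))
for n,a,b in [('well',(284,206.8),(283.3,214)),('pinL',(277.2,194),(270,210.9)),('pinR',(290.8,216),(295.2,217.5)),('tube',(352,307.2),(377.5,234.7)),('rodend',(203.6,134),(183,221.7)),('collar',(196.4,177.6),(203.2,248.3))]:
    x,e=tri([(S,*a),(T,*b)]); print(n,x.round(4),round(e,4))
for n,p in [('hole1',(364.2,239.9)),('hole2',(387.3,230.5)),('restcorner',(130+208/2.857,130+268/2.857)),('rc2',(130+270/2.857,130+368/2.857)),('rc3',(130+220/2.857,130+400/2.857))]: print(n,onz(T,*p,.01).round(3))
E
```

```text
[[-0.35   0.89   0.291  0.284]
 [-0.937 -0.333 -0.108  0.534]
 [ 0.001 -0.311  0.95   0.374]
 [ 0.     0.     0.     1.   ]] 360.7139106833596 281.10486064664025 199.47567157526998
tool R [[ 0.937 -0.349 -0.   ]
 [-0.349 -0.937 -0.   ]
 [ 0.     0.    -1.   ]] cam in tool [ 0.08   0.    -0.143] [[-0.001  0.95   0.311]
 [ 1.     0.001 -0.   ]
 [-0.001  0.311 -0.95 ]]
well [0.5742 0.0189 0.0912] 0.0002
pinL [0.5855 0.063  0.0995] 0.0018
pinR [ 0.5615 -0.0217  0.0981] 0.0008
tube [ 0.5044 -0.3065  0.0543] 0.0007
rodend [0.5417 0.3444 0.1666] 0.0002
collar [0.4616 0.2934 0.0725] 0.0012
hole1 [ 0.489 -0.268  0.01 ]
hole2 [ 0.522 -0.351  0.01 ]
restcorner [0.552 0.308 0.01 ]
rc2 [0.426 0.229 0.01 ]
rc3 [0.387 0.29  0.01 ]
```

```bash
cat >> h.py <<'E'
from scipy.spatial.transform import Rotation as Ro
def quat(R): q=Ro.from_matrix(R).as_quat(); return np.r_[q[3],q[:3]]
def frame(y,z):
    y=np.asarray(y,float);z=np.asarray(z,float);y/=np.linalg.norm(y);z/=np.linalg.norm(z)
    return np.c_[np.cross(y,z),y,z]
def down(yaw): return quat(frame([np.sin(yaw),-np.cos(yaw),0],[0,0,-1]))
E
python3 - <<'E'
from h import *
import pickle
V={}
for n,c,z in [('rest',(.47,.30),.27),('heat',(.56,.02),.27),('plate',(.504,-.3065),.2)]:
    az=np.arctan2(c[1],c[0])
    yaw=-.35
    best=min((np.abs(robot.ik([*c,z],down(y))[5]),y) for y in np.arange(-1.5,1.6,.25) if robot.ik([*c,z],down(y)) is not None)
    yaw=best[1]
    for k,s in enumerate([1,-1]):
        d=np.array([np.sin(yaw),-np.cos(yaw)])*s*.045
        p=[c[0]+d[0],c[1]+d[1],z]
        try: robot.move_pose(p,down(yaw))
        except robot.PlanningError as e: print(n,k,e); continue
        robot.wait(.2)
        m=robot.camera_model('wrist'); im=robot.grab_frame('wrist'); V[n+str(k)]=(m,im); save(im,'w_'+n+str(k))
    print(n,best,robot.get_state()['clock'])
pickle.dump(V,open('V.pkl','wb'))
for n in ['rest','heat','plate']:
    a=[cv2.imread(f'pics/w_{n}{k}.png') for k in (0,1)]
    cv2.imwrite(f'pics/m_{n}.png',cv2.resize(np.hstack(a),(800,300),interpolation=cv2.INTER_AREA))
cv2.imwrite('pics/m_all.png',np.vstack([cv2.resize(np.hstack([cv2.imread(f'pics/w_{n}{k}.png') for k in (0,1)]),(533,200),interpolation=cv2.INTER_AREA) for n in ['rest','heat','plate']]))
E
```

```text
rest (np.float64(0.10745691806956525), np.float64(-0.75)) 3.55
heat (np.float64(0.07318846323016048), np.float64(-1.25)) 5.7417
plate (np.float64(0.27756668171486965), np.float64(-1.5)) 8.1083
```

View pics/m_all.png

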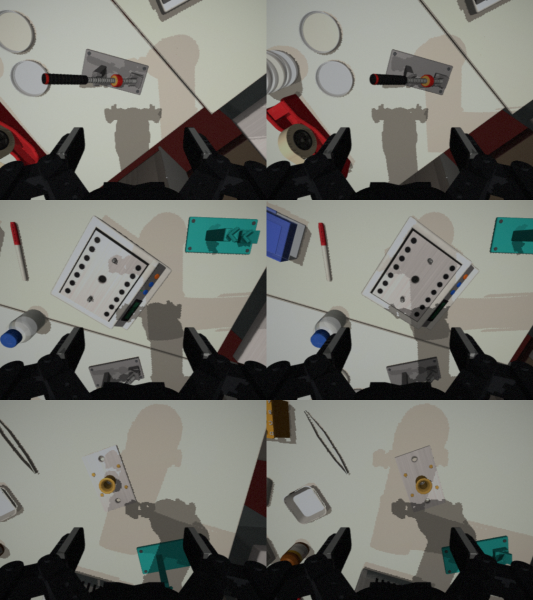

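Run:
```python
import cv2,numpy as np
C={'rest0':(80,65),'rest1':(210,65),'heat0':(155,85),'heat1':(230,85),'plate0':(165,85),'plate1':(265,85)}
# crop origin, 170x... 
rows=[]
W,H=200,150
t={}
for k,(x,y) in C.items():
    a=cv2.imread(f'pics/w_{k}.png')
    if 'plate' in k: w,h=133,100;x+=0;y+=35
    else: w,h=W,H
    t[k]=cv2.resize(a[y:y+h,x:x+w],(400,300),interpolation=cv2.INTER_CUBIC)
cv2.imwrite('pics/c1.png',np.vstack([np.hstack([t['rest0'],t['rest1']]),np.hstack([t['heat0'],t['heat1']])]))
cv2.imwrite('pics/c2.png',np.hstack([t['plate0'],t['plate1']]))
```

```text
(no output)
```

View pics/c1.png

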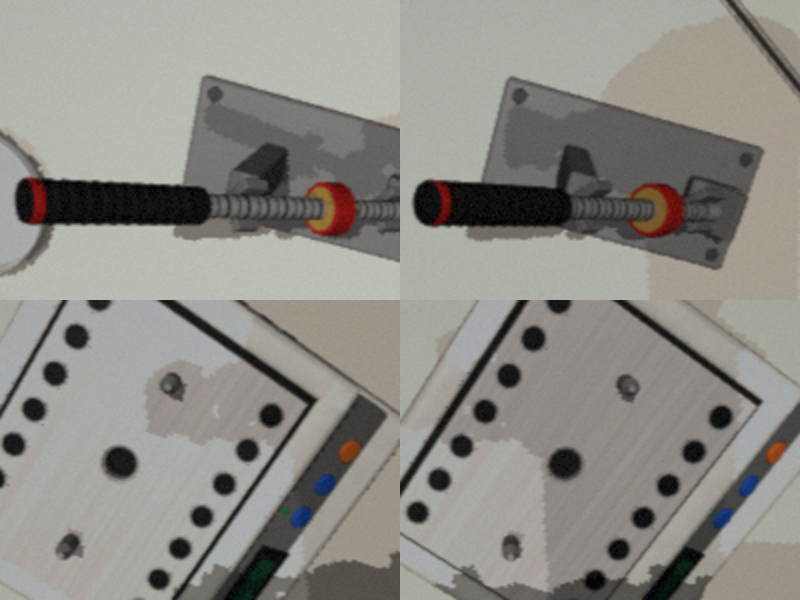

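View pics/c2.png

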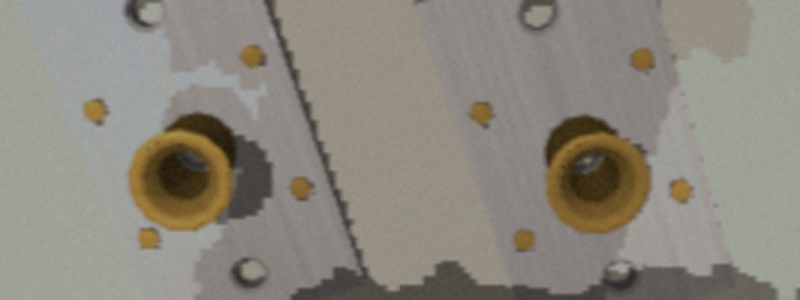

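Run:
```python
from h import *
import pickle
V=pickle.load(open('V.pkl','rb'))
O={'rest0':(80,65,2),'rest1':(210,65,2),'heat0':(155,85,2),'heat1':(230,85,2),'plate0':(165,120,400/133),'plate1':(265,120,400/133)}
def px(k,u,v): x,y,s=O[k]; return x+(u+.5)/s-.5,y+(v+.5)/s-.5
def T(n,name,a,b):
    x,e=tri([(V[n+'0'][0],*px(n+'0',*a)),(V[n+'1'][0],*px(n+'1',*b))]); print(name,x.round(4),'miss',round(e,4)); return x
j=T('rest','junction130',(209,204),(170,205)); e=T('rest','end200',(22,201),(25,203)); c=T('rest','collar top face',(321,209),(256,210))
d=e-j; print('len',np.linalg.norm(d),'yaw',np.degrees(np.arctan2(d[1],d[0])),'el',np.degrees(np.arcsin(d[2]/np.linalg.norm(d))))
cs=[onz(V['rest1'][0],*px('rest1',*p),.008) for p in [(110,78),(363,149),(317,268)]]
c0=onz(V['rest0'][0],*px('rest0',205,76),.008)
for q in cs+[c0]: print(' corner',q.round(4))
hx=cs[0]-cs[1]; print('rest ctr',((cs[0]+cs[2])/2).round(4),'L',np.linalg.norm(hx),'W',np.linalg.norm(cs[1]-cs[2]),'yaw',np.degrees(np.arctan2(hx[1],hx[0])), 'corner tri');T('rest','corner',(205,76),(110,78))
w=T('heat','well',(120,162),(165,163)); a=T('heat','pinA',(171,81),(227,84)); b=T('heat','pinB',(66,247),(112,244))
print('mid',((a+b)/2).round(4)); d=(b-a) ; print(np.linalg.norm(d[:2]),'yaw',np.degrees(np.arctan2(-d[0],d[1])))
r=T('plate','rim',(181,180),(198,183)); a=T('plate','h1',(148,11),(138,13)); b=T('plate','h2',(250,271),(220,272))
print('mid',((a+b)/2).round(4)); d=(b-a) ; print(np.linalg.norm(d[:2]),'yaw',np.degrees(np.arctan2(-d[0],d[1])))
```

```text
junction130 [0.5027 0.3149 0.1262] miss 0.0001
end200 [0.546  0.345  0.1709] miss 0.0
collar top face [0.4668 0.2923 0.0892] miss 0.0
len 0.0690872704128135 yaw 34.818281214446024 el 40.308275422646936
 corner [0.5543 0.3065 0.008 ]
 corner [0.4298 0.2295 0.008 ]
 corner [0.3925 0.2923 0.008 ]
 corner [0.5542 0.3061 0.008 ]
rest ctr [0.4734 0.2994 0.008 ] L 0.14646348903828862 W 0.07309007928844954 yaw 31.753686084662313 corner tri
corner [0.5544 0.3066 0.0061] miss 0.0001
well [0.5771 0.0192 0.0883] miss 0.0001
pinA [ 0.5647 -0.024   0.0955] miss 0.0002
pinB [0.589  0.0609 0.1013] miss 0.0009
mid [0.5768 0.0184 0.0984]
0.08832084846648956 yaw -15.953232138580521
rim [ 0.5071 -0.3076  0.0492] miss 0.0001
h1 [ 0.5245 -0.3485  0.0058] miss 0.0001
h2 [ 0.4897 -0.2669  0.007 ] miss 0.0002
mid [ 0.5071 -0.3077  0.0064]
0.08872351292828942 yaw 23.101737787764975
```

```bash
cat >> h.py <<'E'
def st(*a):
    s=robot.get_state(); print(*a,'t',round(s['clock'],2),'pos',s['tool_pos'].round(4),'F',s['contact_force'].round(1),'w',round(s['gripper_width'],3),'ff',round(float(s['finger_force']),1)); return s
E
python3 - <<'E'
from h import *
P=np.array([.5071,-.3077]); H=np.array([.5770,.0190])
y1=np.radians(23.1-90); y2=np.radians(-16-90)
robot.grip(.75,60)
robot.move_pose([*P,.12],down(y1)); robot.line_to([*P,.0165],v=.12,contact_N=15); st('at plate')
robot.grip(0,70); st('gripped')
robot.line_to([*P,.06],v=.1); st('lift')
robot.line_to([*P,.24],v=.3)
robot.move_pose([*H,.24],down(y2)); robot.line_to([*H,.142],v=.15); robot.wait(.3); s=st('above')
m=robot.camera_model('wrist'); im=robot.grab_frame('wrist'); save(im,'held')
q=s['tool_pos'];R=Ro.from_quat(np.r_[s['orientation'][1:],s['orientation'][0]]).as_matrix()
u=q-np.array([0,0,.0165])
hy=np.array([-np.sin(np.radians(-16)),np.cos(np.radians(-16)),0])
for a in (-.045,.045):
    print('hole top pred',proj(m,u+hy*a+[0,0,.01]),'pin top',proj(m,[*(H+hy[:2]*a),.110]))
print('rim pred',proj(m,u+[0,0,.05]))
E
```

```text
at plate t 9.93 pos [ 0.5078 -0.308   0.0176] F [-0.7 -0.   1.1] w 0.751 ff 0.0
gripped t 10.38 pos [ 0.5076 -0.3078  0.0176] F [0.5 2.4 6. ] w 0.293 ff 68.2
lift t 10.97 pos [ 0.5067 -0.3074  0.0592] F [ 0.9  0.2 -3.2] w 0.304 ff 68.8
above t 14.08 pos [0.5773 0.0191 0.1427] F [ 0.2 -1.1 -3.8] w 0.3 ff 68.8
hole top pred [281.35953305 169.56716687] pin top [281.90352461 156.77712042]
hole top pred [281.40609247 344.93623275] pin top [281.8702495  312.67587324]
rim pred [281.29768068 318.81177862]
```

View pics/held.png

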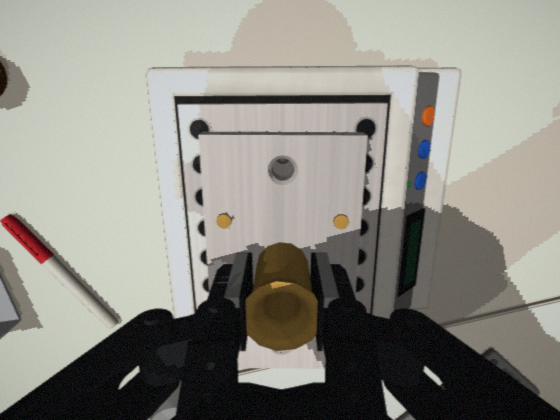

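Run:
```python
from h import *
H=np.array([.5770,.0190])
print(robot.line_to([*H,.112],v=.06,contact_N=12)); st()
print(robot.line_to([*H,.104],v=.03,contact_N=12)); robot.wait(.2); st('down')
```

```text
False
t 14.78 pos [0.577  0.0189 0.112 ] F [-0.1  0.5 -3.1] w 0.297 ff 68.9
True
down t 15.25 pos [0.5774 0.0192 0.1075] F [-1.1  1.1  5.8] w 0.299 ff 69.3
```

```bash
cat >> h.py <<'E'
Z=np.array([0,0,1.])
def hd(phi): return np.array([np.cos(phi),np.sin(phi),0])
def rodpose(tip,phi,sgn,lean):
    """tool pose: rod tip position, heading phi of tool plane, sgn +1 tool x=+h; lean 'v' upright,'d' tool down,'l' level"""
    h=hd(phi); n=np.cross(Z,h)
    z={'v':h-Z,'d':-Z,'l':-h-Z}[lean]; ax={'v':Z,'d':h+Z,'l':h}[lean]   # rod axis tip->handle
    z=z/np.linalg.norm(z); ax=ax/np.linalg.norm(ax)
    g=np.asarray(tip)+.168*ax
    return g+.019*z, quat(frame(-sgn*n,z))
E
python3 - <<'E'
from h import *
H=np.array([.5770,.0190])
robot.grip(.62); st('open'); robot.line_to([*H,.16],v=.12); robot.line_to([*H,.28],v=.3); robot.wait(.2)
im=robot.grab_frame('wrist'); save(im,'seated'); im=robot.grab_frame('scene'); save(im,'scene1'); st()
a=cv2.imread('pics/seated.png'); b=cv2.imread('pics/scene1.png')[170:290,220:340]
cv2.imwrite('pics/seat_m.png',np.hstack([a[0:300,100:500],cv2.resize(b,(300,300),interpolation=cv2.INTER_CUBIC)]))
ph=np.radians(32); tip0=np.array([.527,.3322,.150])-.168*(hd(ph)+Z)/np.sqrt(2); print('tip0',tip0)
for s in (1,-1):
    for l,t in [('d',tip0),('d',tip0+[0,0,.1])]:
        q=robot.ik(*rodpose(t,ph,s,l)); print(s,l,None if q is None else np.round(q,2))
    for deg in range(-180,180,20):
        f=np.radians(deg); q=[robot.ik(*rodpose([*H,z],f,s,'v')) for z in (.04,.19)]
        if all(x is not None for x in q): print('v',s,deg,[np.round(x,2).tolist() for x in q])
        q=robot.ik(*rodpose(np.r_[H,.30]-.168*hd(f),f,s,'l'))
        if q is not None: print('   l',s,deg,np.round(q,2).tolist())
E
```

```text
open t 15.63 pos [0.5763 0.019  0.1053] F [ 0.7 -1.2 -0.6] w 0.617 ff 0.0
t 17.08 pos [0.5767 0.0189 0.2788] F [-0.3 -0.2  0.1] w 0.622 ff 0.0
tip0 [0.42625703 0.2692488  0.03120606]
1 d [ 0.88  0.11 -0.02  0.   -1.44  1.25]
1 d [ 0.88  0.1   0.15  0.   -1.62  1.25]
v 1 -180 [[0.26, 0.63, 0.65, -0.26, -2.34, -1.94], [0.25, 0.66, 1.01, -0.39, -2.66, -2.1]]
   l 1 -180 [0.57, -0.69, -0.74, 0.51, -0.89, -2.34]
v 1 -160 [[0.37, 0.6, 0.53, -0.02, -2.28, -1.6], [0.37, 0.63, 0.85, -0.03, -2.57, -1.61]]
   l 1 -160 [0.4, -0.65, -0.56, 0.05, -0.88, -1.64]
v 1 -140 [[0.47, 0.52, 0.34, 0.19, -2.16, -1.3], [0.47, 0.53, 0.61, 0.24, -2.41, -1.22]]
   l 1 -140 [0.12, -0.46, -0.27, -0.45, -1.1, -0.93]
v 1 -120 [[0.56, 0.39, 0.12, 0.37, -1.99, -1.06], [0.56, 0.39, 0.36, 0.43, -2.22, -0.94]]
   l 1 -120 [-0.07, -0.24, -0.03, -0.7, -1.41, -0.47]
v 1 -100 [[0.64, 0.23, -0.13, 0.52, -1.8, -0.85], [0.63, 0.21, 0.1, 0.57, -2.01, -0.71]]
   l 1 -100 [-0.13, -0.02, 0.19, -0.79, -1.69, -0.18]
v 1 -80 [[0.7, 0.04, -0.37, 0.66, -1.61, -0.66], [0.69, 0.02, -0.14, 0.68, -1.81, -0.49]]
   l 1 -80 [-0.12, 0.17, 0.4
[... 3267 characters left out ...]
[[-0.13, 0.01, 0.05, -0.78, -1.57, -0.06], [-0.13, -0.02, 0.29, -0.8, -1.76, -0.25]]
   l -1 80 [0.64, 0.21, 0.0, 0.55, -1.93, -0.76]
v -1 100 [[-0.11, 0.2, 0.25, -0.77, -1.81, 0.16], [-0.13, 0.17, 0.51, -0.85, -2.01, -0.04]]
   l -1 100 [0.7, 0.02, -0.24, 0.67, -1.73, -0.55]
v -1 120 [[-0.05, 0.36, 0.44, -0.72, -2.02, 0.37], [-0.07, 0.35, 0.72, -0.85, -2.25, 0.15]]
   l -1 120 [0.73, -0.19, -0.46, 0.77, -1.52, -0.33]
v -1 140 [[0.04, 0.49, 0.58, -0.63, -2.19, 0.6], [0.01, 0.5, 0.9, -0.8, -2.45, 0.35]]
   l -1 140 [0.72, -0.41, -0.64, 0.81, -1.3, -0.06]
v -1 160 [[0.15, 0.59, 0.66, -0.47, -2.31, 0.88], [0.12, 0.61, 1.02, -0.68, -2.61, 0.62]]
   l -1 160 [0.66, -0.59, -0.75, 0.75, -1.07, 0.3]
```

View pics/seat_m.png

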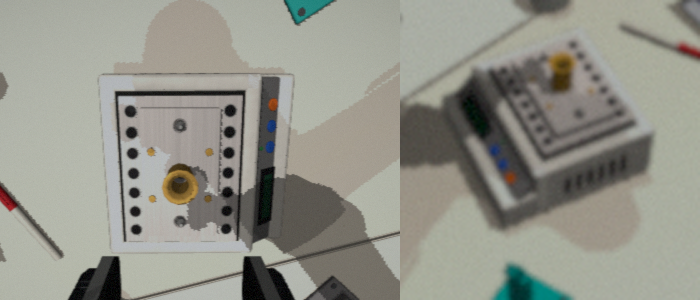

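Run:
```python
from h import *
H=np.array([.5770,.0190]); ph=np.radians(32); f=np.radians(60)
tip0=np.array([.527,.3322,.150])-.168*(hd(ph)+Z)/np.sqrt(2)
D=lambda dz: rodpose(tip0+[0,0,dz],ph,-1,'d')
robot.grip(.5,90)
robot.move_pose(*D(.1)); robot.line_to(D(0)[0],v=.1,contact_N=12); robot.wait(.15); st('at rod')
robot.grip(0,90); st('grip')
robot.line_to(D(.03)[0],v=.06); st('lift'); robot.line_to(D(.21)[0],v=.25)
robot.move_pose(*rodpose([*H,.20],f,-1,'v')); robot.wait(.4); s=st('above')
m=robot.camera_model('wrist'); im=robot.grab_frame('wrist'); save(im,'up')
print('wrist: tip pred',proj(m,[*H,.20]),'handle join',proj(m,[*H,.33]),'rim',proj(m,[*H,.14]))
for c in ('scene','top'):
    mm=robot.camera_model(c); i2=robot.grab_frame(c); save(i2,'up_'+c); print(c,'tip',proj(mm,[*H,.2]),'end',proj(mm,[*H,.4]),'rim',proj(mm,[*H,.14]))
b=cv2.imread('pics/up_scene.png')[90:270,210:360]
t=cv2.imread('pics/up_top.png')[150:260,230:340]
a=cv2.imread('pics/up.png')
cv2.imwrite('pics/up_m.png',np.hstack([cv2.resize(a,(480,360)),cv2.resize(b,(300,360),interpolation=cv2.INTER_CUBIC)]))
```

```text
at rod t 19.87 pos [0.5273 0.3324 0.1318] F [ 0.5 -0.2  0.2] w 0.502 ff 0.0
grip t 20.24 pos [0.5269 0.3328 0.1314] F [-2.1  2.4  1.9] w 0.159 ff 87.7
lift t 20.89 pos [0.5269 0.3322 0.1608] F [ 0.8  0.3 -1.7] w 0.159 ff 87.8
above t 23.38 pos [0.5838 0.0313 0.3544] F [-0.9 -0.1 -0.3] w 0.157 ff 87.8
wrist: tip pred [281.18584729  14.03931131] handle join [281.12658353 208.08150749] rim [281.203616   -44.13922189]
scene tip [285.40164277 179.65624089] end [287.11807897 118.25716556] rim [284.97761512 194.82424162]
top tip [283.39861425 208.60138431] end [283.6589089  198.14150721] rim [283.33423592 211.18841176]
```

View pics/up_m.png

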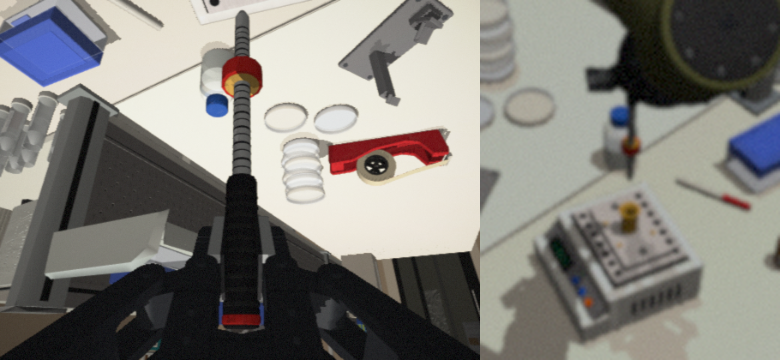

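Run:
```python
from h import *
H=np.array([.5770,.0190]); f=np.radians(60)
V=lambda z: rodpose([*H,z],f,-1,'v')[0]
off=V(0)[2]
for z,v,c in [(.145,.12,8),(.1,.06,7),(.06,.03,7),(.03,.015,5)]:
    r=robot.line_to(V(z),v=v,contact_N=c); s=st(z,r); print('   tip z',round(s['tool_pos'][2]-off,4))
    if r: break
```

```text
0.145 False t 24.13 pos [0.5838 0.0304 0.3003] F [ 0.1  0.8 -0.7] w 0.161 ff 87.8
   tip z 0.1457
0.1 False t 25.03 pos [0.5839 0.0305 0.2551] F [-0.4 -0.  -1.2] w 0.162 ff 87.8
   tip z 0.1005
0.06 False t 26.52 pos [0.5837 0.0306 0.2145] F [-1.3 -0.3  0.3] w 0.155 ff 88.2
   tip z 0.0599
0.03 True t 27.77 pos [0.5838 0.0307 0.1952] F [-0.9 -0.1  3.6] w 0.16 ff 88.7
   tip z 0.0406
```

Run:
```python
from h import *
H=np.array([.5770,.0190]); f=np.radians(60)
V=lambda z: rodpose([*H,z],f,-1,'v')[0]
off=V(0)[2]
robot.wait(.3); s=st('now'); print(s['tool_pos'][2]-off)
r=robot.line_to(V(.035),v=.01,contact_N=8); s=st(r); print('tip z',round(s['tool_pos'][2]-off,4))
robot.wait(.3); F=[]
for _ in range(5): s=robot.get_state(); F.append(s['contact_force'][2]); robot.wait(.05)
print(np.round(F,1),s['tool_pos'][2]-off)
```

```text
now t 28.07 pos [0.5836 0.0308 0.1952] F [ 0.  -0.9  3.4] w 0.16 ff 88.4
0.04058969945336255
True t 28.39 pos [0.584  0.031  0.1952] F [-1.7  0.1  3. ] w 0.159 ff 88.7
tip z 0.0406
[2.6 3.3 2.3 2.7 2.6] 0.04068071665260056
```

Run:
```python
from h import *
H=np.array([.5770,.0190]); f=np.radians(60)
V=lambda z: rodpose([*H,z],f,-1,'v')[0]
robot.line_to(V(.08),v=.05); st('out1'); robot.line_to(V(.22),v=.12); robot.wait(.4); st('out')
m=robot.camera_model('wrist'); save(robot.grab_frame('wrist'),'out')
for n,z in [('tip',.22),('collar lower',.32),('upper',.332),('join',.35)]: print(n,proj(m,[*H,z]).round(1))
for g in [f,np.radians(80),np.radians(45)]:
  p=rodpose(np.r_[.52,.10,.36]-.168*hd(g),g,-1,'l'); q=robot.ik(*p); print(np.degrees(g),None if q is None else q.round(2))
g=np.radians(60); p=rodpose(np.r_[.52,.10,.36]-.168*hd(g),g,-1,'l')
try: robot.move_pose(*p)
except robot.PlanningError as e: print(e)
robot.wait(.5); st('level')
m=robot.camera_model('wrist'); save(robot.grab_frame('wrist'),'lev_w'); save(robot.grab_frame('scene'),'lev_s'); save(robot.grab_frame('top'),'lev_t')
G=np.r_[.52,.10,.36]
for c in ('scene','top'):
    mm=robot.camera_model(c); print(c,'tip',proj(mm,G-.168*hd(g)).round(1),'end',proj(mm,G+.032*hd(g)).round(1),'collar',proj(mm,G-.068*hd(g)).round(1))
a=cv2.imread('pics/out.png')[0:260,180:380]; b=cv2.imread('pics/lev_s.png')[60:290,170:360]
cv2.imwrite('pics/fin.png',np.hstack([cv2.resize(a,(400,520),interpolation=cv2.INTER_CUBIC),cv2.resize(b,(400,520),interpolation=cv2.INTER_CUBIC)]))
```

```text
out1 t 29.88 pos [0.5836 0.0307 0.2341] F [-0.2  0.  -1.8] w 0.16 ff 88.4
out t 31.59 pos [0.5837 0.0306 0.3744] F [ 0.1 -0.2 -0.9] w 0.16 ff 88.4
tip [282.1  14.3]
collar lower [281.8 152.1]
upper [281.8 173.6]
join [281.7 208.5]
59.99999999999999 [ 0.71  0.32  0.32  0.32 -2.3  -1.11]
80.0 [ 0.8   0.17  0.09  0.48 -2.12 -0.86]
45.0 [ 0.64  0.41  0.48  0.16 -2.42 -1.35]
level t 33.09 pos [0.5132 0.0879 0.3468] F [-0.1  0.4 -0.9] w 0.161 ff 88.5
scene tip [258.1 176.2] end [243.6 117.3] collar [250.4 144.8]
top tip [307.4 250.7] end [244.9 215.3] collar [276.  232.9]
```

View pics/fin.png

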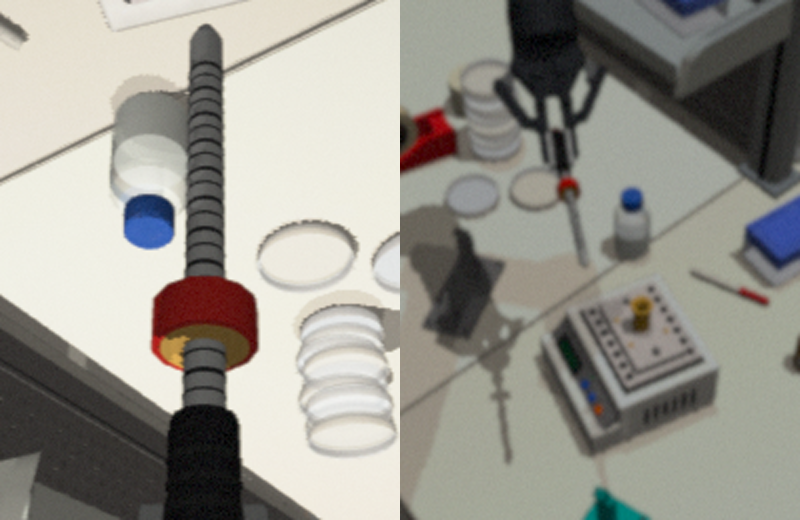

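Run:
```python
from h import *
st('final'); print(robot.hand_in())
```

```text
final t 33.24 pos [0.5133 0.0883 0.3466] F [ 0.8  0.9 -1.1] w 0.157 ff 88.5
the job is handed in; nothing more can be done
None
```

I handed the job in at 33.2 s. The plate is seated on both pins, and the rod tip reached the bottom of the well. In the picture the collar stands at about 100 mm from the tip, the full-depth mark. The rod is held level and clear, with its grip point 0.36 m above the bench.

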